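# Nip up the water outlet's cap with the adjustable wrench

### The job

The brass hexagon cap on the water outlet in the ledge has worked loose. Lay the adjustable wrench flat on the ledge with its jaws round the cap and let go, roll its worm with just enough finger pressure until the jaw is snug on the flats, and only then turn the wrench clockwise by its handle until you feel its sealing washer nip up tight, without heaving on it and crushing the washer. Leave the wrench lying on the cap, still snug, keep your fingers off the cap and the movable jaw, and leave the other things where they are.

Things in the scene. Friction and masses are not known exactly. Their poses are not given: they have to be found in the camera images.
- wrench: Steel adjustable wrench, 205 mm long, lying flat. Origin on its underside, where the cap's axis sits when snug. Mouth opens to +x, z up. Flat fixed jaw face at y=-12 mm, 32 mm long; movable jaw on the +y side; throat 15 mm behind the origin. Head 12.5 mm thick. Handle 22 mm wide, 10.5 mm thick, leaves the head at x=-46, y=-2 mm towards (-0.966, 0.259): 15 degrees off -x, towards +y. About 0.4 kg.
- jaw: The wrench's movable jaw, a 12 mm thick steel block sliding along the wrench's y axis; origin at its flat inner face on the underside, in line with the wrench's origin. Moved by the worm: 1 mm for each radian the worm rolls. Fingers pressing on it (over 12 N) would spoil its rack. Snug, it bears about 45 N; heaving harder springs it open.
- worm: The wrench's worm: knurled steel roller, 14 mm diameter, 18 mm long, axis along the wrench's y, in a window of the head behind the movable jaw, standing 3.5 mm above the head round it. Stroking its top towards the mouth (+x) closes the jaw. It is stiff (6.5 N along its surface) and oily (friction about 0.6), so press with about 15 N: under 10 N slips, over 35 N harms it. It stays where it is left.
- cap: Brass hexagon cap, 24 mm across flats, 27.7 mm across corners, on a vertical axis; flats from 3 to 19 mm above the ledge, low dome above to 23.5 mm; stands on an 11 mm radius neck in a flush steel rosette. Origin on its axis at ledge height. Its x axis points to a corner, its y axis is square to a flat. Turns (0.17 N m) 0.5 to 0.75 rad clockwise before it meets its washer.
- cap_top (a point): Centre of the cap's domed top, on its axis, 23.5 mm above the ledge; axes as the cap's.
- cap_corner (a point): A top corner of the cap's hexagon, 13.9 mm from its axis along the cap's x, 19 mm above the ledge.
- worm_mid (a point): Middle of the worm, on its axis, 9 mm above the wrench's underside, at x=-33, y=4 mm in the wrench's frame; the worm's top is 7 mm higher. The point turns with the worm.
- handle_mid (a point): Point inside the handle on its centre line, 5 mm above the underside, at x=-99, y=12 mm in the wrench's frame; axes as the wrench's. The wrench balances 28 mm nearer the head, at x=-71.
- handle_end (a point): Point inside the handle's round end (27 mm diameter), 5 mm above the underside, at x=-174, y=32 mm in the wrench's frame; axes as the wrench's.
- washer_squeeze (a joint): How far, in rad, the cap has been turned clockwise on after running down onto its sealing washer; 0 until then. The torque is 0.25 N m at first and rises by 2 N m per rad. Well nipped at about 0.05 (0.35 N m); the washer is crushed beyond 0.2 (0.65 N m). It holds when the wrench is let go.
- jaw_opening (a joint): Distance between the jaw faces in m; starts between 0.0275 and 0.031, about 0.024 when snug on the cap's flats.
- spice_box: Bystander: red plastic spice box with a round twist cap, 62 x 62 x 72 mm, origin under its middle.
- canister: Bystander: round aluminium tea canister, 87 mm wide, 125 mm tall, origin under its middle.
- jar: Bystander: small glass jar with a steel lid, 58 mm wide, 75 mm tall, origin under its middle.
- pestle: Bystander: wooden pestle lying down, 137 mm long, 33 mm thick, origin under its middle.
- mortar: Bystander: stone mortar bowl, 96 mm wide, 65 mm tall, origin under its middle.
- cup: Bystander: white ceramic mug, 72 mm wide, 75 mm tall, origin under its middle.
- tape_reel: Bystander: white plastic reel of thread tape lying flat, 50 mm wide, 14 mm tall, origin under its middle.
Things that resemble listed ones, but are neither listed nor needed, are in the scene too. There is more than one size of the part that bears cap; the job needs the larger. What is shaped like the wrench but red is not meant.

How it is judged (in metres and radians):
On the way, in this order (a step that is already met when the one before it is completed fails the run):
1. the wrench lies flat on the ledge, let go, with its jaws round the cap (horizontal distance between wrench and cap_top below 0.009 m and height (world z) of wrench below 0.004 m and angle between wrench's own z axis and vertical below 0.06 rad and contact force between the fingers and wrench below 0.5 N), for 0.2 s.
2. the jaw is rolled snug on the cap's flats (opening under 25 mm, jaw pressing on the cap) before the cap is turned (value of joint jaw_opening below 0.025 m and contact force between jaw and cap above 2 N and distance of cap_corner from where it was at the start of the episode below 0.004 m), for 0.2 s.
3. the cap is turned until its washer is nipped (squeeze over 0.015 rad) (value of joint washer_squeeze above 0.015 rad), for 0.1 s.
At the end, for the whole second after the job is handed in: The cap is tight: its washer is squeezed by 0.01 to 0.2 rad of turning; the wrench lies flat on the ledge, at rest and let go, its origin within 6 mm of the cap's axis, its jaw opening under 25.5 mm; nothing else has been moved (value of joint washer_squeeze above 0.01 rad and value of joint jaw_opening below 0.0255 m and horizontal distance between wrench and cap_top below 0.006 m and height (world z) of wrench below 0.004 m and angle between wrench's own z axis and vertical below 0.06 rad and linear speed of wrench below 0.02 m/s); the robot touches nothing.
It fails at once if the cap is turned (its corner moves over 5 mm) with the jaw slack, opening over 25.5 mm (distance of cap_corner from where it was at the start of the episode above 0.005 m and value of joint jaw_opening above 0.0255 m).
It fails at once if the worm is pressed with more than 35 N (contact force between the fingers and worm above 35 N).
It fails at once if the fingers force the movable jaw (over 12 N) or touch the cap (over 3 N) (contact force between the fingers and jaw above 12 N or contact force between the fingers and cap above 3 N).
It fails at once if the wrench is heaved on and the washer crushed (squeeze over 0.2 rad) (value of joint washer_squeeze above 0.2 rad).
It fails at once if another thing on the ledge is moved over 15 mm (distance of any of spice_box, canister, jar, pestle, mortar, cup, tape_reel from where it was at the start of the episode above 0.015 m).
It also fails if it takes over 69 s, if anything falls off the work surface, if the arm or the gripper's body presses on something with over 40 N, if the wrist force passes 120 N, or if a joint passes its speed limit or range.

### The arm

A 6-joint arm with a two-finger parallel gripper is mounted at the origin on the work surface. World frame = base frame: x ahead of the robot, y to its left, z up, the work surface at z = 0. Lengths are in m, angles in degrees, forces in N, time in s.
With the tool pointing down it reaches from about 0.25 to 0.725 m from the base axis. Payload 9.7 kg.
Tool frame: the origin (TCP) lies between the finger pads; the fingertips stand 25 mm ahead of it and the grasp point (between the pads) lies 6 mm ahead of it; z points along the fingers, y is the line along which they close (so a half turn about z gives the same grasp; the last joint's range is limited). The gripper opens to 85 mm and grips with 20 to 120 N. Pads are 22 mm wide; open, the fingers measure 114 mm over their backs; the gripper's body (76 mm by 85 mm) begins 54 mm behind the grasp point. The pads swing forward as they close: fully open they stand 13 mm farther back than shut.
Start: joints at [70.359, 4.979, 10.078, 95.1, 0, 90], TCP at [0.185, 0.518, 0.256] pointing down, gripper open.
Joint ranges: [-179.16, 179.16], [-48.56, 103.87], [-65.8, 70.77], [-126.05, 130.52], [-82.76, 87.17], [-180, 180]. Speed limits (degrees/s): [127.2, 127.2, 147.25, 180, 180, 180].

### API

Orientations are given as [roll, pitch, yaw] about the fixed x, y, z axes, in that order (R = Rz(yaw) Ry(pitch) Rx(roll)).
In Python, from workcell import bot gives the robot as it stands. The module is installed in compiled form; this text tells all that it offers.
- The arm moves only by the shell command python3 -m pendant 'ROWS' [FORCE]. ROWS is rows parted by semicolons, their numbers by spaces, 1 to 5 of them, each of 5 numbers: dx, dy, dz in m, then a turn about the tool's z in degrees, then the finger opening in m; each row is the pose to reach, as a shift and turn from the pose commanded when the command began, along the tool's axes at that moment; what a row does not reach only later rows make up. A row lasts 1/12 s, in which the tool goes at most 0.0417 m and 7.16 degrees, less where a joint would pass 70% of its speed; a pose out of reach is approached as far as the arm can. The fingers move at their own pace and stop on an object; FORCE is the grip in N (left out, the last holds). Time passes only in rows, so rows that do not move let the fingers close. It prints the time, the measured TCP pose, the force, the opening and the grip force at its end.
- bot.get_obs(): the state, without advancing time (a new reading comes with each control period).
- bot.camera(name): name is "side" or "top"; returns the picture (480x640x3 uint8, blue, green, red); there is no depth.
- bot.camera_info(name): a dict with "mtx" (3x3 intrinsics, pixels), "extrinsics" (4x4, takes a point from camera to world coordinates). Camera axes: x right, y down, z forward; pixel columns grow to the right and rows downward; lengths in m; the calibration is good to about 2 mm. A picture is of the moment at which its call begins. camera_info takes no time and is no camera call.
- bot.job_done(): hands the job in; it is judged then, once.
The state is a dict: "time": time; "q": joint angles; "qd": joint speeds; "joint_efforts": joint torques, N m; "ee_pos": TCP position; "tcp_rot": TCP orientation; "wrist_force": force on the tool from outside, world axes, zero at the start; "torque": the same for the moment, N m; "opening": finger opening in m; "grasp_force": force on a finger pad.
Only numpy, scipy, OpenCV 4.12 (cv2) and the standard library are available. Lean on these libraries where they do the work, as an engineer would, in place of code of your own. Each camera call takes 0.05 s, during which the arm holds its last target. There are 200 camera calls.

## Working session

There is one attempt and no reset: what is moved stays moved. The work goes in short steps, Python scripts to look and compute and a shell command to move; the robot and the scene stay as the last step left them, time stands still between calls to the robot, and variables do not carry over. Pictures are saved under pics/ and viewed, at most 10 in all, crops included, and the job is handed in when it is done.

```bash
mkdir -p pics; ls; python3 - <<'E'
from workcell import bot
import cv2,numpy as np
for n in("top","side"):
    cv2.imwrite(f"pics/{n}0.png",bot.camera(n)); i=bot.camera_info(n); print(n,np.round(i["mtx"],1).tolist(),np.round(i["extrinsics"],4).tolist())
o=bot.get_obs();print({k:np.round(v,3) for k,v in o.items()})
E
```

```text
pics
top [[477.5, 0.0, 321.1], [0.0, 477.5, 235.4], [0.0, 0.0, 1.0]] [[0.0228, -0.9941, 0.1064, 0.392], [-0.9997, -0.0229, 0.0003, 0.0212], [0.0021, -0.1063, -0.9943, 1.1037], [0.0, 0.0, 0.0, 1.0]]
side [[467.2, 0.0, 326.7], [0.0, 467.2, 246.4], [0.0, 0.0, 1.0]] [[0.6911, -0.5037, 0.5183, -0.0606], [-0.7227, -0.48, 0.4973, -0.5167], [-0.0017, -0.7183, -0.6958, 0.8129], [0.0, 0.0, 0.0, 1.0]]
{'time': np.float64(0.1), 'q': array([7.0360e+01, 5.0090e+00, 1.0040e+01, 9.5101e+01, 2.0000e-03,
       9.0001e+01]), 'qd': array([ 0.083,  0.038,  0.038,  0.055, -0.089,  0.026]), 'joint_efforts': array([ 1.0000e-03, -5.2156e+01,  4.6565e+01,  1.6000e-02,  0.0000e+00,
       -0.0000e+00]), 'ee_pos': array([0.185, 0.518, 0.256]), 'tcp_rot': array([-1.79930e+02, -2.00000e-03,  1.60359e+02]), 'wrist_force': array([-0.083,  0.555, -1.076]), 'torque': array([-0.007,  0.006, -0.023]), 'grasp_force': np.float64(0.0), 'opening': np.float64(0.085)}
```

View pics/top0.png

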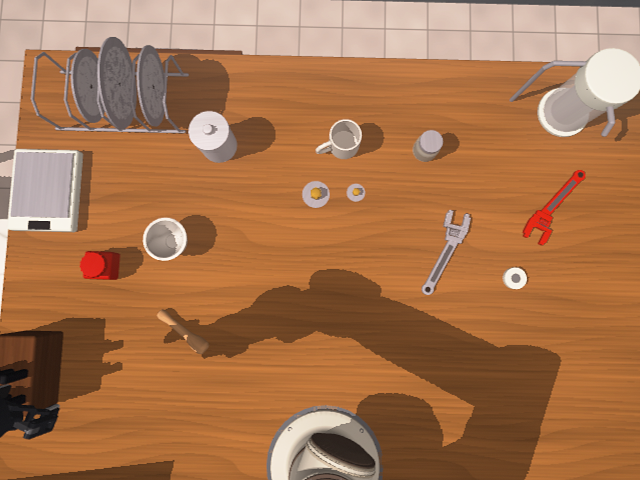

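View pics/side0.png

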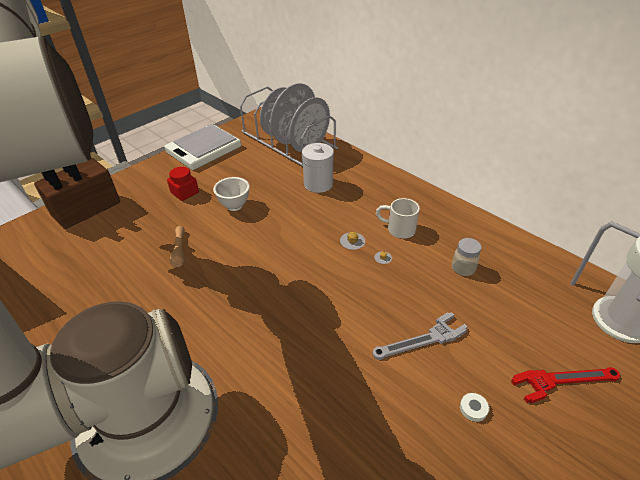

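Two brass caps: top (316,194)/side (352,239) and top (356,192)/side (383,257). The left one looks larger, so it fits. Two wrenches: the grey one at top (447,252) and the red one at (555,205). The grey steel one is meant. I'll confirm both in one crop.

```bash
python3 - <<'E'
import cv2
a=cv2.imread("pics/top0.png")[170:310,290:490]
cv2.imwrite("pics/crop1.png",cv2.resize(a,None,fx=4,fy=4,interpolation=cv2.INTER_CUBIC))
E
```

```text
(no output)
```

View pics/crop1.png

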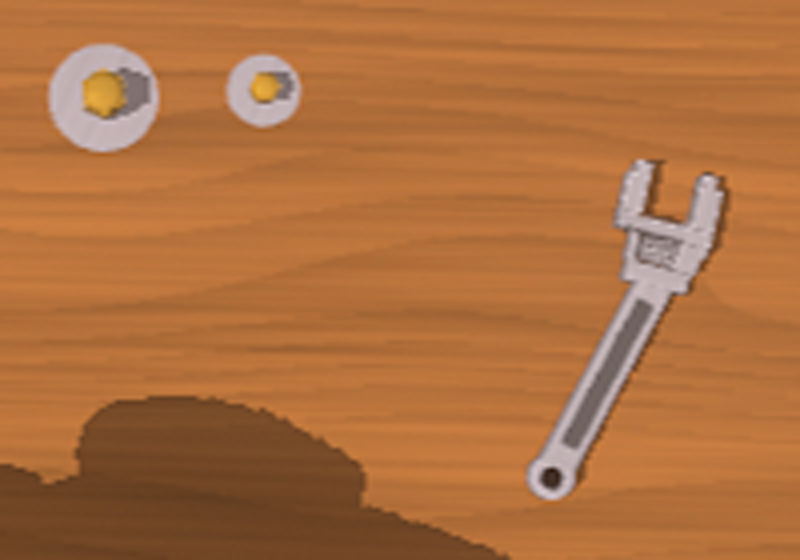

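The crop shows the larger brass cap at crop (104,94) = top (316,193.5); the other cap and its rosette are clearly smaller. The grey wrench has its handle-end hole at top (428,289.5), its mouth facing up-image (+x) and its movable jaw on the left.

```bash
cat > h.py <<'E'
from workcell import bot
import cv2,numpy as np
def cam(n):
    i=bot.camera_info(n); return np.array(i["mtx"]),np.array(i["extrinsics"])
def ray(n,uv,z):
    K,E=cam(n); uv=np.atleast_2d(uv).astype(float)
    d=np.c_[uv,np.ones(len(uv))]@np.linalg.inv(K).T@E[:3,:3].T
    return E[:3,3]+d*((z-E[2,3])/d[:,2])[:,None]
def proj(n,P):
    K,E=cam(n); p=(np.atleast_2d(P)-E[:3,3])@E[:3,:3]@K.T
    return p[:,:2]/p[:,2:]
def blob(m,near):
    n,l,s,c=cv2.connectedComponentsWithStats(m.astype(np.uint8))
    k=min(range(1,n),key=lambda j:np.hypot(*(c[j]-near))if s[j,4]>15 else 1e9)
    return l==k
def brass(im):
    h=cv2.cvtColor(im,cv2.COLOR_BGR2HSV); return (h[...,0]>=17)&(h[...,0]<32)&(h[...,1]>140)&(h[...,2]>110)
def grey(im):
    h=cv2.cvtColor(im,cv2.COLOR_BGR2HSV); return (h[...,1]<70)&(h[...,2]>70)
def pts(m): 
    y,x=np.nonzero(m); return np.c_[x,y].astype(float)
def W(xy,o,yaw):
    a=np.radians(yaw); return np.array([[np.cos(a),-np.sin(a)],[np.sin(a),np.cos(a)]])@np.array(xy)+o
E
python3 - <<'E'
from h import *
T=cv2.imread("pics/top0.png");S=cv2.imread("pics/side0.png")
for n,im,nr in(("top",T,(316,193)),("side",S,(352,239))):
    b=blob(brass(im),nr);p=pts(b);print(n,len(p),p.mean(0),ray(n,p.mean(0),.012))
    big=cv2.resize(im[int(nr[1])-15:int(nr[1])+15,int(nr[0])-15:int(nr[0])+15],None,fx=8,fy=8,interpolation=cv2.INTER_CUBIC)
    c=max(cv2.findContours(brass(big).astype(np.uint8),0,1)[0],key=cv2.contourArea)[:,0]
    w=ray(n,(c+.5)/8-.5+np.array(nr,int)-15,.017)[:,:2]; M=cv2.moments(w.astype(np.float32)); ctr=np.array([M['m10'],M['m01']])/M['m00']
    d=w-ctr;th=np.arctan2(d[:,1],d[:,0]);r=np.hypot(*d.T)
    g=np.linspace(-np.pi,np.pi,720);o=np.argsort(th);rg=np.interp(g,th[o],r[o],period=2*np.pi)
    print("centre",ctr,"area",M['m00'],"harm",[(k,round(abs(z:=np.mean(rg*np.exp(-1j*k*g)))*1e3,2),round(np.degrees(-np.angle(z))/k,1)) for k in (1,2,3,6)])
wm=blob(grey(T),(447,252));p=pts(wm);print(len(p),p.min(0),p.max(0))
q=ray("top",p,.0105)[:,:2]
# handle: points 25..110 mm from hole
hole=ray("top",(427.75,289.5),.0105)[0,:2]
r=np.hypot(*(q-hole).T)
end=q[r<.0135].mean(0);print("hole",hole,"end",end)
# iterate handle direction from section medians
d=q[(r>.03)&(r<.10)].mean(0)-hole;d/=np.hypot(*d)
for _ in range(3):
    n=np.array([-d[1],d[0]]);s=(q-hole)@d;t=(q-hole)@n
    k=(s>.02)&(s<.115)&(abs(t)<.02); f=np.polyfit(s[k],t[k],1);d=d+f[0]*n;d/=np.hypot(*d)
    print("dir",np.degrees(np.arctan2(d[1],d[0])),"off",f[1],"width",k.sum())
a=np.degrees(np.arctan2(d[1],d[0])); yaw=a+15
o=hole-(W((-.174,.032),0,yaw)); print("yaw",yaw,"origin",o)
u=proj("top",np.array([[*W(c,o,yaw),.0125] for c in((0,0),(.017,-.012),(-.015,-.012),(.017,.017),(-.033,.004))]));print(u,(u-[290,170])*4+1.5)
E
```

```text
top 90 [315.5 193. ] [[0.60736756 0.03670859 0.012     ]]
centre [0.60665957 0.03676647] area 0.0004753894830885619 harm [(1, np.float64(0.02), np.float64(149.4)), (2, np.float64(0.41), np.float64(4.9)), (3, np.float64(0.05), np.float64(-35.4)), (6, np.float64(0.31), np.float64(6.0))]
side 64 [351.765625 235.625   ] [[0.6080273  0.03695486 0.012     ]]
centre [0.60422455 0.03364462] area 0.000569996143713003 harm [(1, np.float64(0.23), np.float64(8.3)), (2, np.float64(1.01), np.float64(18.5)), (3, np.float64(0.48), np.float64(57.6)), (6, np.float64(0.5), np.float64(12.9))]
1074 [422. 210.] [470. 294.]
hole [ 0.39065679 -0.22405534] end [ 0.39183593 -0.22363472]
dir -28.031664141861075 off 0.0017571769434735018 width 401
dir -28.08098737171351 off 0.0018240250284459222 width 400
dir -28.083674262373073 off 0.0018271897053245979 width 400
yaw -13.083674262373073 origin [ 0.55289588 -0.29461367]
[[458.44374251 219.48397563]
 [465.11872506 213.70537315]
 [462.10059976 227.01512873]
 [452.88000601 210.6172466 ]
 [453.61042609 232.81744595]] [[675.27497004 199.43590254]
 [701.97490023 176.32149258]
 [689.90239904 229.56051493]
 [653.02002406 163.96898642]
 [655.94170436 252.76978381]]
```

```bash
cat >> h.py <<'E'
def to(x,y,z,yaw):
    s=bot.get_obs();p=s["ee_pos"];r=s["tcp_rot"]
    from scipy.spatial.transform import Rotation as R
    d=R.from_euler("xyz",r,degrees=True).inv().apply(np.array([x,y,z])-p)
    t=-((yaw-r[2]+180)%360-180)
    print("t %.2f pos %s rot %s | delta %s turn %.2f rows %.1f/%.1f"%(s["time"],np.round(p,4),np.round(r,2),np.round(d,4),t,np.hypot(*d[:2])/.0417,abs(t)/7.16))
E
python3 - <<'E'
from h import *
print(g:=W((-.071,.0047),np.array([.5529,-.2946]),-13.08)); to(*g,.2,-28.1)
E
```

```text
[ 0.48480576 -0.27395384]
t 0.10 pos [0.1848 0.5178 0.2557] rot [-179.93   -0.    160.36] | delta [-0.5487 -0.6448  0.0564] turn -171.54 rows 20.3/24.0
```

```bash
python3 -m pendant '-0.5487 -0.6448 0 35 0.06; -0.5487 -0.6448 0 35 0.06; -0.5487 -0.6448 0 35 0.06; -0.5487 -0.6448 0 35 0.06; -0.5487 -0.6448 0 35 0.06'; python3 -c "
from h import *
to(.4848,-.274,.2,-28.1)"
```

```text
time: 0.52
ee_pos: [0.2587, 0.3214, 0.2558]
tcp_rot: [-180.0, 0.0, 125.0]
wrist_force: [0.7, 0.0, 0.2]
opening: 0.0601
grasp_force: 0.0
t 0.52 pos [0.2587 0.3214 0.2558] rot [-1.7997e+02  1.0000e-02  1.2504e+02] | delta [-0.6173 -0.1567  0.056 ] turn 153.14 rows 15.3/21.4
```

```bash
python3 -m pendant '-0.6173 -0.1567 0.02 153 0.06; -0.6173 -0.1567 0.02 153 0.06; -0.6173 -0.1567 0.02 153 0.06; -0.6173 -0.1567 0.02 153 0.06; -0.6173 -0.1567 0.02 153 0.06'; python3 -c "
from h import *
to(.4848,-.274,.2,-28.1)"
```

```text
time: 0.93
ee_pos: [0.3336, 0.127, 0.2497]
tcp_rot: [180.0, -0.0, 89.2]
wrist_force: [1.5, 0.6, 0.6]
opening: 0.0598
grasp_force: 0.0
t 0.93 pos [0.3336 0.127  0.2497] rot [ 1.7997e+02 -1.0000e-02  8.9230e+01] | delta [-0.399   0.1565  0.0497] turn 117.33 rows 10.3/16.4
```

```bash
sed -n 1,2p /dev/null; python3 -m pendant '0 0 0 70 0.06; 0 0 0 70 0.06; 0 0 0 70 0.06; 0 0 0 70 0.06; 0 0 0 70 0.06'; python3 -c "
from h import *
to(.4848,-.274,.2,-28.1)"
```

```text
time: 1.35
ee_pos: [0.3337, 0.1286, 0.2495]
tcp_rot: [-180.0, 0.0, 53.3]
wrist_force: [1.6, 0.7, -0.0]
opening: 0.0599
grasp_force: 0.0
t 1.35 pos [0.3337 0.1286 0.2495] rot [-1.7999e+02  2.0000e-02  5.3340e+01] | delta [-0.2327  0.3616  0.0495] turn 81.44 rows 10.3/11.4
```

```bash
python3 -m pendant '-0.2327 0.3616 0.05 81.4 0.06; -0.2327 0.3616 0.05 81.4 0.06; -0.2327 0.3616 0.05 81.4 0.06; -0.2327 0.3616 0.05 81.4 0.06; -0.2327 0.3616 0.05 81.4 0.06'; python3 -c "
from h import *
to(.4848,-.274,.15,-28.1)"
```

```text
time: 1.77
ee_pos: [0.4079, -0.0663, 0.2254]
tcp_rot: [180.0, -0.0, 17.6]
wrist_force: [1.0, 1.4, 0.6]
opening: 0.06
grasp_force: 0.0
t 1.77 pos [ 0.4079 -0.0663  0.2254] rot [ 1.800e+02 -2.000e-02  1.759e+01] | delta [0.0105 0.2213 0.0754] turn 45.69 rows 5.3/6.4
```

```bash
python3 -m pendant '0.0105 0.2213 0.075 45.7 0.05; 0.0105 0.2213 0.075 45.7 0.05; 0.0105 0.2213 0.075 45.7 0.05; 0.0105 0.2213 0.075 45.7 0.05; 0.0105 0.2213 0.075 45.7 0.05'; python3 -c "
from h import *
to(.4848,-.274,.08,-28.1)"
```

```text
time: 2.18
ee_pos: [0.4774, -0.251, 0.1578]
tcp_rot: [-180.0, 0.0, -18.3]
wrist_force: [-0.3, 0.7, 1.5]
opening: 0.0498
grasp_force: 0.0
t 2.18 pos [ 0.4774 -0.251   0.1578] rot [-1.7999e+02  2.0000e-02 -1.8260e+01] | delta [0.0142 0.0195 0.0778] turn 9.84 rows 0.6/1.4
```

```bash
python3 -m pendant '0.0142 0.0195 0.03 9.8 0.05; 0.0142 0.0195 0.05 9.8 0.05; 0.0142 0.0195 0.078 9.8 0.05; 0.0142 0.0195 0.078 9.8 0.05'; python3 -c "
from h import *
to(.4848,-.274,.027,-28.1)
cv2.imwrite('pics/top1.png',bot.camera('top')[200:320,390:510])"
```

```text
time: 2.52
ee_pos: [0.4823, -0.271, 0.0749]
tcp_rot: [-180.0, 0.5, -27.7]
wrist_force: [0.5, 0.8, -1.3]
opening: 0.0498
grasp_force: 0.0
t 2.52 pos [ 0.4823 -0.271   0.0749] rot [-179.99    0.5   -27.74] | delta [0.0041 0.0015 0.0479] turn 0.36 rows 0.1/0.1
```

```bash
python3 -m pendant '0 0 0.025 0 0.05; 0 0 0.045 0 0.05; 0 0 0.053 0 0.05; 0 0 0.053 0 0.05; 0 0 0.053 0 0.05'; python3 -m pendant '0 0 0 0 0.015; 0 0 0 0 0.015; 0 0 0 0 0.015; 0 0 0 0 0.015;0 0 0 0 0.015' 50;  python3 -m pendant '0 0 0 0 0.015; 0 0 0 0 0.015' 50
```

```text
time: 2.98
ee_pos: [0.4854, -0.2719, 0.0294]
tcp_rot: [180.0, -0.1, -27.6]
wrist_force: [-0.3, 0.3, -0.1]
opening: 0.0502
grasp_force: 0.0
time: 3.4
ee_pos: [0.4857, -0.2725, 0.0299]
tcp_rot: [180.0, -0.2, -27.7]
wrist_force: [-1.8, -0.6, 7.0]
opening: 0.02
grasp_force: 49.1
time: 3.57
ee_pos: [0.4857, -0.2725, 0.0299]
tcp_rot: [180.0, -0.2, -27.7]
wrist_force: [-0.7, -0.5, 6.9]
opening: 0.0199
grasp_force: 49.1
```

```bash
python3 -m pendant '0 0 -0.02 0 0.015; 0 0 -0.05 0 0.015;  0 0 -0.05 0 0.015'; python3 -c "
from h import *
g=W((-.121,.0047),np.array([.607,.0367]),7)
to(*g,.077,-7.7)"
```

```text
time: 3.82
ee_pos: [0.4868, -0.2729, 0.0834]
tcp_rot: [180.0, -0.4, -27.7]
wrist_force: [1.6, -0.5, -2.1]
opening: 0.0201
grasp_force: 50.4
t 3.82 pos [ 0.4868 -0.2729  0.0834] rot [179.99  -0.39 -27.68] | delta [-0.1396 -0.2651  0.0054] turn -19.98 rows 7.2/2.8
```

```bash
python3 -m pendant '-0.1396 -0.2651 0 -20 0.015; -0.1396 -0.2651 0 -20 0.015; -0.1396 -0.2651 0 -20 0.015; -0.1396 -0.2651 0 -20 0.015; -0.1396 -0.2651 0 -20 0.015' ;python3 -c "
from h import *
g=W((-.121,.0047),np.array([.607,.0367]),7)
to(*g,.077,-7.7)"
```

```text
time: 4.23
ee_pos: [0.4838, -0.0629, 0.0775]
tcp_rot: [-179.9, -0.0, -7.5]
wrist_force: [0.9, 0.3, -3.7]
opening: 0.0198
grasp_force: 50.6
t 4.23 pos [ 0.4838 -0.0629  0.0775] rot [-179.94   -0.     -7.46] | delta [-0.0092 -0.0891  0.0006] turn 0.24 rows 2.1/0.0
```

```bash
python3 -m pendant '-0.0092 -0.0891 0 0.2 0.015; -0.0092 -0.0891 0 0.2 0.015; -0.0092 -0.0891 0 0.2 0.015; -0.0092 -0.0891 0 0.2 0.015; -0.0092 -0.0891 0 0.2 0.015' ;python3 - <<'E'
from h import *
g=W((-.121,.0047),np.array([.607,.0367]),7)
to(*g,.077,-7.7)
a=bot.camera("top");s=bot.camera("side");cv2.imwrite("pics/t2.png",a);cv2.imwrite("pics/s2.png",s)
c=np.hstack([cv2.resize(a[160:300,260:360],(400,560),interpolation=2),cv2.resize(s[190:330,300:400],(400,560),interpolation=2)]);cv2.imwrite("pics/c2.png",c)
E
```

```text
time: 4.65
ee_pos: [0.4825, -0.0324, 0.0778]
tcp_rot: [-178.2, 0.0, -4.7]
wrist_force: [-0.7, -0.4, -5.4]
opening: 0.0201
grasp_force: 50.7
t 4.65 pos [ 0.4825 -0.0324  0.0778] rot [-1.7825e+02  5.0000e-02 -4.7400e+00] | delta [-0.0011 -0.0591  0.0026] turn 2.96 rows 1.4/0.4
```

View pics/c2.png

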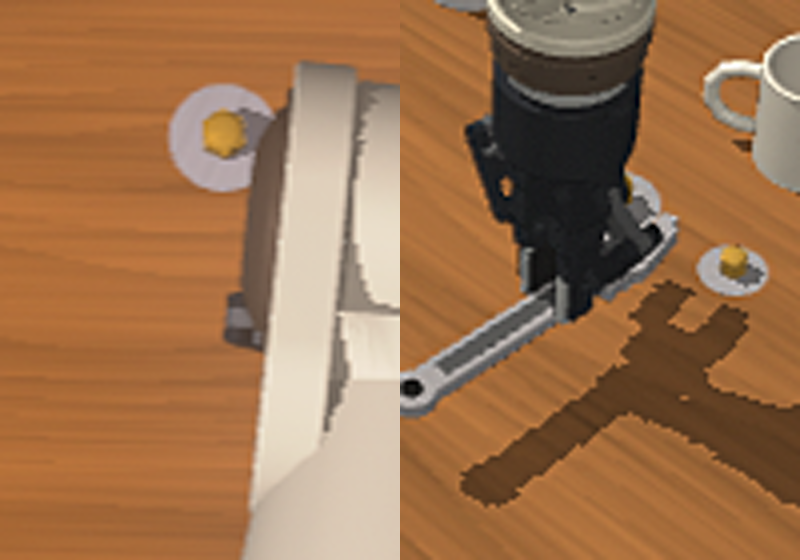

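The crops show the wrench held, still short of the cap: cap at left-crop (224,132), arm occluding the top view. The arm stalled, so I'll check the joints.

```bash
python3 - <<'E'
from h import *
o=bot.get_obs();print(o["q"],o["qd"],o["joint_efforts"],o["torque"])
E
python3 -m pendant '0 0 0 0 0.015; 0 0 0 0 0.015; 0 0 0 0 0.015';python3 - <<'E'
from h import *
o=bot.get_obs();print(o["q"],o["qd"])
g=W((-.121,.0047),np.array([.607,.0367]),7)
to(*g,.077,-7.7)
E
```

```text
[ -4.81282989  -3.68374772 -18.43611324  75.29945532   1.75628051
 179.94753057] [-0.10653043  0.00476544 -0.0872911   0.07261117 -0.08354353 -0.01675471] [ 4.66183461e-01 -4.43120384e+01  4.83680892e+01  1.72336312e-02
  1.99715761e-01  1.82890628e-03] [-0.08210453  0.01901724  0.01567701]
time: 5.0
ee_pos: [0.4824, -0.0322, 0.0779]
tcp_rot: [-178.2, 0.1, -4.7]
wrist_force: [1.0, 0.8, -4.5]
opening: 0.0199
grasp_force: 50.7
[ -4.76771672  -3.70055418 -18.44699701  75.30817223   1.77013624
 179.94307138] [ 0.28564915 -0.03653452 -0.02247117  0.0216536   0.03948197 -0.0601611 ]
t 5.00 pos [ 0.4824 -0.0322  0.0779] rot [-1.7823e+02  5.0000e-02 -4.7100e+00] | delta [-0.0009 -0.0589  0.0027] turn 2.99 rows 1.4/0.4
```

Joint 6 is at its 180° stop. I'll lay the wrench down here and regrasp with the tool half-turned.

```bash
python3 -m pendant '-0.01 0.01 0 -5 0.015; -0.01 0.01 0 -5 0.015;-0.01 0.01 0 -5 0.015;-0.01 0.01 0 -5 0.015';python3 - <<'E'
from h import *
o=bot.get_obs();print(o["q"])
to(.475,-.04,.0305,0)
E
```

```text
time: 5.33
ee_pos: [0.4719, -0.0408, 0.0778]
tcp_rot: [-178.2, -0.1, 0.2]
wrist_force: [-0.2, -0.0, -4.5]
opening: 0.0197
grasp_force: 50.8
[ -5.92447642  -5.05728653 -19.73547904  75.37956662   1.78297993
 173.8497196 ]
t 5.33 pos [ 0.4719 -0.0408  0.0778] rot [-1.7822e+02 -1.3000e-01  2.2000e-01] | delta [0.003  0.0006 0.0473] turn 0.22 rows 0.1/0.0
```

```bash
python3 -m pendant '0 0 0.025 0 0.015; 0 0 0.042 0 0.015; 0 0 0.046 0 0.015;0 0 0.046 0 0.015'; python3 -m pendant '0 0 0 0 0.05; 0 0 0 0 0.05; 0 0 0 0 0.05; 0 0 0 0 0.05'; python3 -m pendant '0 0 -0.03 0 0.05; 0 0 -0.055 -10 0.05; 0 0 -0.055 -36 0.05; 0 0 -0.055 -36 0.05; 0 0 -0.055 -36 0.05'
```

```text
time: 5.67
ee_pos: [0.4714, -0.0391, 0.0313]
tcp_rot: [-178.2, -0.0, 0.3]
wrist_force: [0.4, -0.5, -4.3]
opening: 0.0199
grasp_force: 50.8
time: 6.0
ee_pos: [0.4723, -0.0394, 0.0325]
tcp_rot: [-178.2, -0.2, 0.3]
wrist_force: [0.3, -0.5, 0.3]
opening: 0.0498
grasp_force: 0.0
time: 6.42
ee_pos: [0.4722, -0.0411, 0.0877]
tcp_rot: [-178.6, -1.0, 29.3]
wrist_force: [0.7, 0.0, -0.4]
opening: 0.05
grasp_force: 0.0
```

```bash
for i in 1; do python3 -m pendant '0 0 0 -36 0.05; 0 0 0 -36 0.05; 0 0 0 -36 0.05; 0 0 0 -36 0.05; 0 0 0 -36 0.05'; done; python3 -m pendant '0 0 0 -36 0.05; 0 0 0 -36 0.05; 0 0 0 -36 0.05; 0 0 0 -36 0.05; 0 0 0 -36 0.05';python3 -m pendant '0 0 0 -36 0.05; 0 0 0 -36 0.05; 0 0 0 -36 0.05; 0 0 0 -36 0.05; 0 0 0 -36 0.05';python3 -m pendant '0 0 0 -36 0.05; 0 0 0 -36 0.05; 0 0 0 -36 0.05; 0 0 0 -36 0.05; 0 0 0 -36 0.05'; python3 - <<'E'
from h import *
o=bot.get_obs();print(o["q"])
to(.4723,-.0394,.0325,-179.7)
E
```

```text
time: 6.83
ee_pos: [0.4718, -0.0411, 0.0871]
tcp_rot: [-179.4, -1.7, 65.1]
wrist_force: [0.2, -0.9, 0.2]
opening: 0.0501
grasp_force: 0.0
time: 7.25
ee_pos: [0.4718, -0.0411, 0.0871]
tcp_rot: [179.5, -1.7, 101.0]
wrist_force: [-0.7, -0.1, 0.1]
opening: 0.0499
grasp_force: 0.0
time: 7.67
ee_pos: [0.4718, -0.0411, 0.0871]
tcp_rot: [178.6, -1.1, 136.8]
wrist_force: [0.5, 0.5, -0.1]
opening: 0.0498
grasp_force: 0.0
time: 8.08
ee_pos: [0.4718, -0.0411, 0.0871]
tcp_rot: [178.2, -0.1, 172.6]
wrist_force: [-0.3, -0.9, -0.1]
opening: 0.0501
grasp_force: 0.0
[ -5.95762374  -5.30853526 -18.92288784  76.42891142   1.7774171
   1.46577265]
t 8.08 pos [ 0.4718 -0.0411  0.0871] rot [ 1.7822e+02 -9.0000e-02  1.7258e+02] | delta [-0.0003  0.0001  0.0546] turn -7.72 rows 0.0/1.1
```

```bash
python3 -m pendant '0 0 0.02 -7.7 0.05; 0 0 0.045 -7.7 0.05; 0 0 0.056 -7.7 0.05; 0 0 0.056 -7.7 0.05';  python3 -m pendant '0 0 0 0 0.015; 0 0 0 0 0.015; 0 0 0 0 0.015; 0 0 0 0 0.015;0 0 0 0 0.015' 50;  python3 -m pendant '0 0 -0.03 0 0.015; 0 0 -0.05 0 0.015;0 0 -0.05 0 0.015'; python3 -c "
from h import *
g=W((-.121,.0047),np.array([.607,.0367]),7)
to(*g,.081,172.3)"
```

```text
time: 8.42
ee_pos: [0.4702, -0.0392, 0.0284]
tcp_rot: [178.2, -0.1, 179.9]
wrist_force: [0.5, -0.1, -0.9]
opening: 0.0502
grasp_force: 0.0
time: 8.83
ee_pos: [0.4725, -0.0394, 0.0323]
tcp_rot: [178.2, 0.2, 179.9]
wrist_force: [-1.4, 0.8, 6.2]
opening: 0.0194
grasp_force: 49.0
time: 9.08
ee_pos: [0.4736, -0.0412, 0.0849]
tcp_rot: [178.3, 0.4, 179.9]
wrist_force: [1.3, -0.5, -3.5]
opening: 0.0192
grasp_force: 50.0
t 9.08 pos [ 0.4736 -0.0412  0.0849] rot [178.27   0.44 179.91] | delta [-0.0126  0.0677  0.006 ] turn 7.61 rows 1.7/1.1
```

```bash
python3 -m pendant '-0.0126 0.0677 0.004 7.6 0.015; -0.0126 0.0677 0.004 7.6 0.015; -0.0126 0.0677 0.004 7.6 0.015; -0.0126 0.0677 0.004 7.6 0.015'; python3 - <<'E'
from h import *
g=W((-.121,.0047),np.array([.607,.0367]),7)
to(*g,.081,172.3)
a=bot.camera("top");s=bot.camera("side");cv2.imwrite("pics/t3.png",a);cv2.imwrite("pics/s3.png",s)
c=np.hstack([cv2.resize(a[160:300,260:360],(400,560),interpolation=2),cv2.resize(s[190:330,290:390],(400,560),interpolation=2)]);cv2.imwrite("pics/c3.png",c)
E
```

```text
time: 9.42
ee_pos: [0.4839, 0.0281, 0.0776]
tcp_rot: [178.2, -0.2, 172.5]
wrist_force: [-0.2, -0.3, -4.1]
opening: 0.0197
grasp_force: 50.4
t 9.42 pos [0.4839 0.0281 0.0776] rot [178.25  -0.21 172.48] | delta [-0.0025 -0.0011 -0.0034] turn 0.18 rows 0.1/0.0
```

View pics/c3.png

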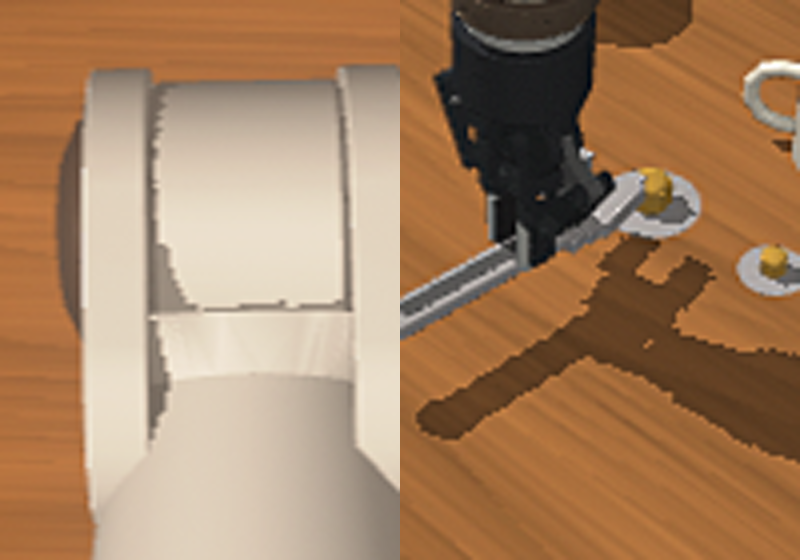

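Left crop: the arm hides the head from above. Right crop: the side view sees the handle, the fixed jaw and the cap at (655,190). I'll lower to just above the ledge and measure from the side view.

```bash
python3 -m pendant '0 0 0.025 0 0.015; 0 0 0.043 0 0.015; 0 0 0.043 0 0.015; 0 0 0.043 0 0.015'; python3 - <<'E'
from h import *
o=bot.get_obs();print(o["ee_pos"],o["tcp_rot"],o["wrist_force"])
s=bot.camera("side");cv2.imwrite("pics/s4.png",s)
cv2.imwrite("pics/c4.png",cv2.resize(s[200:310,230:390],None,fx=5,fy=5,interpolation=2))
wo=W((.071,-.0047),np.array(o["ee_pos"][:2]),7.3)
h=.003
print(wo);u=proj("side",np.array([[*W(c,wo,7.3),z+h] for c,z in(((-.174,.032),.0105),((.017,-.012),.0125),((-.046,-.002),.0105))]));print(u,(u-[230,200])*5)
E
```

```text
time: 9.85
ee_pos: [0.4835, 0.0275, 0.0352]
tcp_rot: [178.3, -0.3, 172.3]
wrist_force: [1.1, 0.2, -4.1]
opening: 0.0199
grasp_force: 59.9
[0.48352639 0.02745462 0.03517933] [178.25560629  -0.25676178 172.28051866] [ 1.06546766  0.24412336 -4.13360324]
[0.5545481  0.03181431]
[[283.0809276  284.04404309]
 [346.89473712 244.41602103]
 [328.49483257 257.9698746 ]] [[265.404638   420.22021547]
 [584.47368561 222.08010515]
 [492.47416284 289.849373  ]]
```

View pics/c4.png

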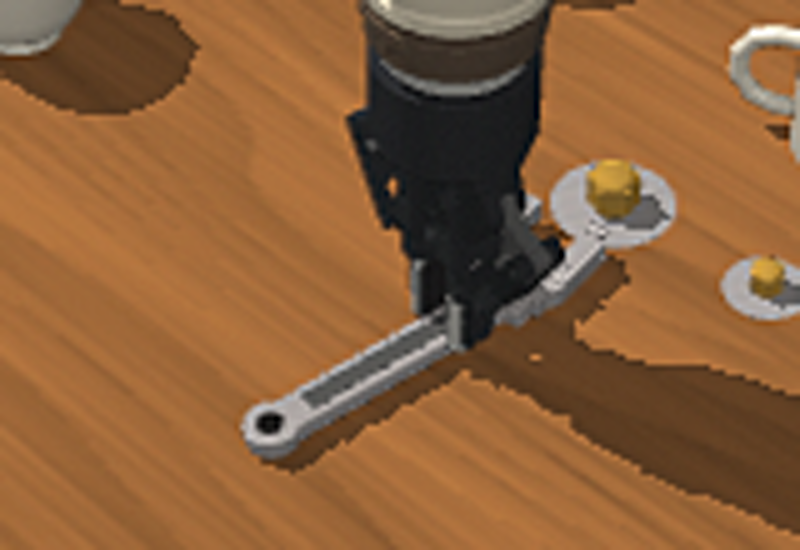

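The side crop shows the wrench just above the ledge: handle hole at crop (269,423) (predicted (265,420)) and fixed-jaw tip at about (590,224). The cap is ahead of the mouth at (613,190).

```bash
python3 - <<'E'
from h import *
s=cv2.imread("pics/s4.png")
g=cv2.cvtColor(s,cv2.COLOR_BGR2GRAY); m=blob(g<60,(283.5,284.5)); p=pts(m); w=255-g[m]; c=p.mean(0);print(len(p),c)
hw=ray("side",c,.0135)[0,:2]; wo=np.array([.55455,.03181]);hp=W((-.174,.032),wo,7.3);print(hw,hp,hw-hp)
# handle mask line, top-face inlay (dark grey strip) at z ~ .0125
hs=cv2.cvtColor(s,cv2.COLOR_BGR2HSV); k=(hs[...,1]<60)&(g>70)&(g<135)
k[:, :288]=0; k[:, 320:]=0; k[:255]=0;k[285:]=0
p=pts(k); q=ray("side",p,.0125)[:,:2]; q=q[np.abs((q-hw)@np.array([-np.sin(np.radians(-7.7)),np.cos(np.radians(-7.7))]))<.007]
v,e,*_=cv2.fitLine(q.astype(np.float32),cv2.DIST_HUBER,0,.01,.01),0
v=v.ravel();print("handle angle",np.degrees(np.arctan2(v[1],v[0])),len(q),"lateral of inlay vs hole",np.cross(v[:2],hw-v[2:]))
E
```

```text
1645 [320.90820669 232.64620061]
[0.56112891 0.09994918] [0.3778943  0.04144138] [0.18323461 0.0585078 ]Traceback (most recent call last):
  File "<stdin>", line 9, in <module>
cv2.error: OpenCV(4.12.0) /io/opencv/modules/imgproc/src/linefit.cpp:50: error: (-215:Assertion failed) count > 0 in function 'fitLine2D_wods'
```

```bash
python3 - <<'E'
from h import *
s=cv2.imread("pics/s4.png")
g=cv2.cvtColor(s,cv2.COLOR_BGR2GRAY); y,x=np.mgrid[:480,:640]; m=(g<75)&(np.hypot(x-283.7,y-284.3)<4.5); p=pts(m); c=p.mean(0);print(len(p),c)
hw=ray("side",c,.0135)[0,:2]; wo=np.array([.55455,.03181]);hp=W((-.174,.032),wo,7.3);print(hw,hp,hw-hp)
hs=cv2.cvtColor(s,cv2.COLOR_BGR2HSV); k=(hs[...,1]<60)&(g>70)&(g<135)&(x>288)&(x<320)&(y>255)&(y<285)
q=ray("side",pts(k),.0125)[:,:2]; q=q[np.abs((q-hw)@np.array([-np.sin(np.radians(-7.7)),np.cos(np.radians(-7.7))]))<.005]
v=cv2.fitLine(q.astype(np.float32),cv2.DIST_HUBER,0,.001,.01).ravel();print("angle",np.degrees(np.arctan2(v[1],v[0])),len(q))
b=blob(brass(s),(352,237));print(pts(b).mean(0),b.sum(),ray("side",pts(b).mean(0),.012))
E
```

```text
15 [283.33333333 284.26666667]
[0.37783425 0.040535  ] [0.3778943  0.04144138] [-6.00488155e-05 -9.06381918e-04]
angle -7.8277335 107
[351.92307692 236.52564103] 78 [[0.60579839 0.03445281 0.012     ]]
```

```bash
python3 -m pendant '-0.001 -0.0035 0 0 0.015; -0.001 -0.0035 0 0 0.015; -0.010 -0.001 0 0 0.015; -0.018 0.001 0 0 0.015; -0.018 0.001 0 0 0.015'; python3 -m pendant '-0.004 0.001 0 0 0.015; -0.008 0.0021 0 0 0.015; -0.008 0.0021 0 0 0.015'; python3 -m pendant '-0.004 0.001 0 0 0.015; -0.008 0.0021 0 0 0.015; -0.008 0.0021 0 0 0.015'
```

```text
time: 10.32
ee_pos: [0.5045, 0.0269, 0.0364]
tcp_rot: [178.2, -0.0, 172.3]
wrist_force: [-0.9, -0.3, -4.0]
opening: 0.0197
grasp_force: 59.9
time: 10.57
ee_pos: [0.5112, 0.0279, 0.0357]
tcp_rot: [178.2, -0.1, 172.3]
wrist_force: [0.9, -0.9, -4.5]
opening: 0.0197
grasp_force: 59.9
time: 10.82
ee_pos: [0.5195, 0.0289, 0.036]
tcp_rot: [178.2, -0.1, 172.3]
wrist_force: [0.8, -1.5, -4.4]
opening: 0.0194
grasp_force: 59.9
```

```bash
python3 -m pendant '-0.004 0.0011 0 0 0.015; -0.008 0.0022 0 0 0.015; -0.008 0.0022 0 0 0.015'; python3 -m pendant '-0.004 0.0011 0 0 0.015; -0.008 0.0023 0 0 0.015; -0.008 0.0023 0 0 0.015';python3 - <<'E'
from h import *
s=bot.camera("side");cv2.imwrite("pics/s5.png",s)
cv2.imwrite("pics/c5.png",cv2.resize(s[205:275,300:390],None,fx=8,fy=8,interpolation=2))
E
```

```text
time: 11.07
ee_pos: [0.5278, 0.0299, 0.036]
tcp_rot: [178.2, -0.1, 172.3]
wrist_force: [0.5, -1.6, -4.4]
opening: 0.0195
grasp_force: 59.9
time: 11.32
ee_pos: [0.5355, 0.0311, 0.0358]
tcp_rot: [178.2, -0.2, 172.3]
wrist_force: [-0.3, -2.7, -3.8]
opening: 0.0193
grasp_force: 60.0
```

View pics/c5.png

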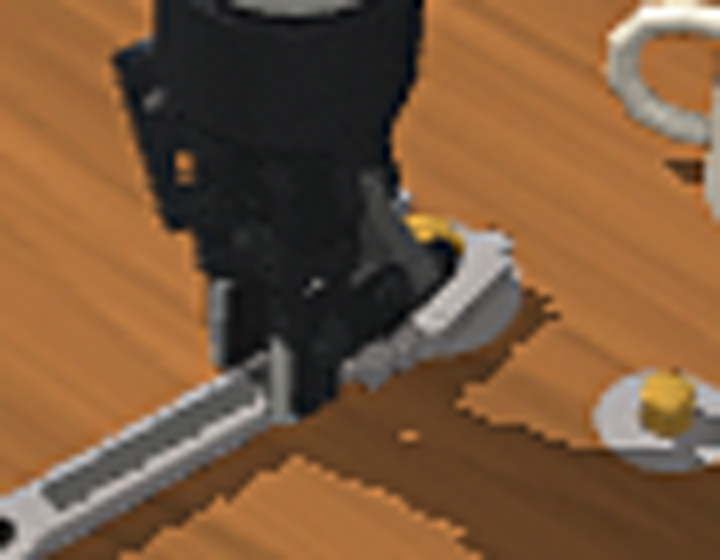

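The crop shows the cap (430,230) between the jaws with the fixed jaw alongside it. I'll lower and let go.

```bash
python3 -m pendant '0 0 0.002 0 0.015; 0 0 0.0035 0 0.015; 0 0 0.0035 0 0.015'; python3 -m pendant '0 0 0 0 0.045; 0 0 0 0 0.045; 0 0 0 0 0.045; 0 0 0 0 0.045'; python3 -m pendant '0 0 -0.03 0 0.045; 0 0 -0.06 0 0.045; 0 0 -0.1 0 0.02; 0 0 -0.1 0 0.0; 0 0 -0.1 0 0.0';python3 -c "
from h import *
to(.45,.25,.14,172)"
```

```text
time: 11.62
ee_pos: [0.5354, 0.0312, 0.0325]
tcp_rot: [178.2, -0.1, 172.3]
wrist_force: [0.3, -2.7, -3.7]
opening: 0.0194
grasp_force: 60.0
time: 11.95
ee_pos: [0.5355, 0.0315, 0.0329]
tcp_rot: [178.2, -0.1, 172.4]
wrist_force: [0.1, -0.6, -0.5]
opening: 0.0449
grasp_force: 0.0
time: 12.37
ee_pos: [0.5365, 0.0283, 0.1352]
tcp_rot: [178.2, 0.2, 172.3]
wrist_force: [-0.4, -0.3, 0.6]
opening: 0.0093
grasp_force: 0.0
t 12.37 pos [0.5365 0.0283 0.1352] rot [1.7816e+02 1.5000e-01 1.7234e+02] | delta [0.1153 0.2082 0.0016] turn 0.34 rows 5.7/0.0
```

```bash
python3 -m pendant '0.11 0.2 0 0 0; 0.11 0.2 0 0 0; 0.11 0.2 0 0 0; 0.11 0.2 0 -10 0; 0.11 0.2 0 -15 0';python3 - <<'E'
from h import *
to(.55,.03,.14,187)
a=bot.camera("top");s=bot.camera("side");cv2.imwrite("pics/t6.png",a);cv2.imwrite("pics/s6.png",s)
c=np.hstack([cv2.resize(a[170:300,280:345],None,fx=6,fy=6,interpolation=2)[:600],cv2.resize(s[215:290,300:365],None,fx=6,fy=8,interpolation=2)[:600]]);cv2.imwrite("pics/c6.png",c);print(c.shape)
E
```

```text
time: 12.78
ee_pos: [0.4584, 0.2238, 0.1372]
tcp_rot: [178.3, 0.2, -173.1]
wrist_force: [0.8, 0.7, -0.3]
opening: -0.0003
grasp_force: 0.0
t 12.78 pos [0.4584 0.2238 0.1372] rot [ 178.26    0.24 -173.07] | delta [-0.0675 -0.2032 -0.0087] turn -0.07 rows 5.1/0.0
(600, 780, 3)
```

View pics/c6.png

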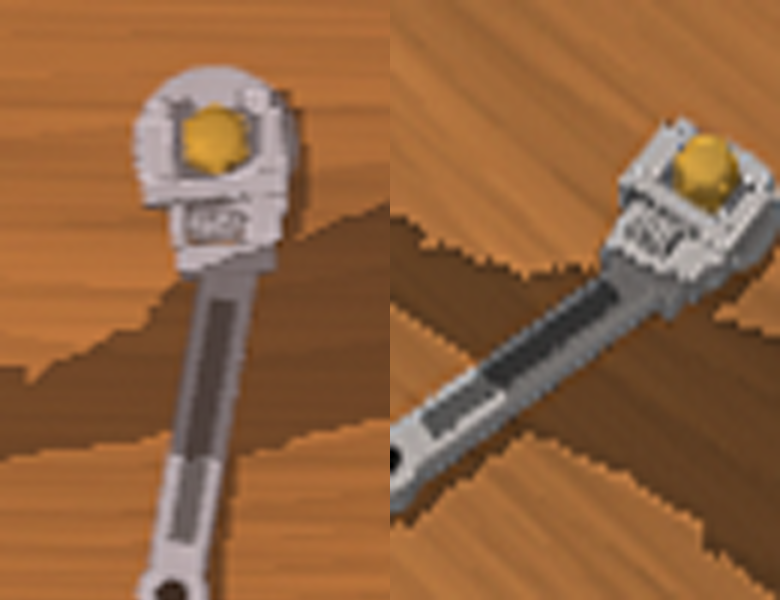

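The crops show the wrench flat with the cap between the jaws in both views, worm at left-crop (218,225) = top px (316,207) and handle hole at top px (308.4,268). Next I'll get the wrench pose and worm position.

```bash
cat >> h.py <<'E'
def hole(n,im,uv,rad,z=.0105):
    g=cv2.cvtColor(im,cv2.COLOR_BGR2GRAY).astype(float); y,x=np.mgrid[:480,:640]; m=(np.hypot(x-uv[0],y-uv[1])<rad)&(g<75)
    p=pts(m); return p.mean(0),ray(n,p.mean(0),z)[0,:2]
E
python3 - <<'E'
from h import *
a=cv2.imread("pics/t6.png");s=cv2.imread("pics/s6.png")
ht=hole("top",a,(308.4,268.1),3.5);hs=hole("side",s,(300,272.5),4);print(ht,hs)
print("worm top",ray("top",(316.1,207.3),.015),"worm side",ray("side",(300+(655-390)/6,215+228/8),.015))
b=blob(brass(a),(316,193));print("cap",ray("top",pts(b).mean(0),.014),b.sum())
for yaw in(6,7.2,9):
  for h in (ht[1],hs[1]):
    o=h-W((-.174,.032),0,yaw);print(yaw,"origin",o,"worm",W((-.033,.004),o,yaw))
# inlay direction from top
g=cv2.cvtColor(a,cv2.COLOR_BGR2GRAY);y,x=np.mgrid[:480,:640]
E
```

```text
(array([308.15789474, 268.84210526]), array([0.43134122, 0.04926827])) (array([298.69230769, 272.        ]), array([0.42997563, 0.04475749]))
worm top [[0.57331311 0.03447548 0.015     ]] worm side [[0.57111472 0.02947163 0.015     ]]
cap [[0.60722713 0.03699539 0.014     ]] 90
6 origin [0.60773295 0.03563152] worm [0.57449561 0.03616017]
6 origin [0.60636735 0.03112074] worm [0.57313001 0.03164939]
7.2 origin [0.60797985 0.03932858] worm [0.57473873 0.03916104]
7.2 origin [0.60661425 0.0348178 ] worm [0.57337313 0.03465026]
9 origin [0.6082049  0.04488184] worm [0.57498545 0.04367026]
9 origin [0.6068393  0.04037106] worm [0.57361985 0.03915947]
```

```bash
python3 -m pendant '-0.0817 -0.2005 0 0 0; -0.0817 -0.2005 0 0 0; -0.0817 -0.2005 0 0 0; -0.0817 -0.2005 0 0 0; -0.0817 -0.2005 0 0 0';python3 -c "
from h import *
to(.5643,.0326,.06,187)"
```

```text
time: 13.3
ee_pos: [0.5605, 0.0379, 0.1316]
tcp_rot: [178.2, 0.2, -173.4]
wrist_force: [0.4, 0.7, -0.3]
opening: -0.0
grasp_force: 0.0
t 13.30 pos [0.5605 0.0379 0.1316] rot [ 178.24    0.23 -173.36] | delta [-0.0028 -0.0079  0.0714] turn -0.36 rows 0.2/0.1
```

```bash
python3 -m pendant '-0.0015 -0.004 0.04 -0.4 0; -0.0015 -0.004 0.07 -0.4 0; -0.0015 -0.004 0.07 -0.4 0; -0.0015 -0.004 0.07 -0.4 0';python3 -c "
from h import *
to(.5643,.0326,.045,187)"
```

```text
time: 13.63
ee_pos: [0.5608, 0.0379, 0.0608]
tcp_rot: [178.2, 0.0, -173.0]
wrist_force: [0.5, 0.4, 1.1]
opening: -0.0
grasp_force: 0.0
t 13.63 pos [0.5608 0.0379 0.0608] rot [ 1.7823e+02  4.0000e-02 -1.7300e+02] | delta [-0.0028 -0.0062  0.0157] turn 0.00 rows 0.2/0.0
```

```bash
python3 -m pendant '-0.0028 -0.0062 0.012 0 0; -0.0028 -0.0062 0.0157 0 0; -0.0028 -0.0062 0.0157 0 0;-0.0028 -0.0062 0.0157 0 0';python3 -c "
from h import *
to(.5643,.0326,.041,187);print(bot.get_obs()['wrist_force'])"
```

```text
time: 13.97
ee_pos: [0.5663, 0.0332, 0.0477]
tcp_rot: [178.3, 0.4, -172.9]
wrist_force: [0.6, -0.9, -0.4]
opening: -0.0
grasp_force: 0.0
t 13.97 pos [0.5663 0.0332 0.0477] rot [ 178.25    0.37 -172.93] | delta [ 0.0021 -0.0006  0.0066] turn 0.07 rows 0.1/0.0
[ 0.6036512  -0.92994585 -0.39210545]
```

```bash
python3 -m pendant '0 0 0.002 0 0; 0 0 0.002 0 0';python3 -m pendant '0 0 0.001 0 0; 0 0 0.001 0 0'
```

```text
time: 14.13
ee_pos: [0.5662, 0.0333, 0.0453]
tcp_rot: [178.3, 0.4, -172.9]
wrist_force: [0.2, 0.3, -0.9]
opening: -0.0004
grasp_force: 0.0
time: 14.3
ee_pos: [0.566, 0.0332, 0.044]
tcp_rot: [178.2, 0.3, -172.9]
wrist_force: [-0.3, 0.0, -0.2]
opening: -0.0002
grasp_force: 0.0
```

```bash
python3 -m pendant '0.001 0 0.001 0 0; 0.001 0 0.001 0 0';python3 -m pendant '0 0 0.001 0 0; 0 0 0.001 0 0'; python3 -m pendant '0 0 0.0005 0 0; 0 0 0.0005 0 0'
```

```text
time: 14.47
ee_pos: [0.5648, 0.033, 0.0428]
tcp_rot: [178.2, 0.3, -172.9]
wrist_force: [-1.0, 0.1, 0.5]
opening: 0.0001
grasp_force: 0.0
time: 14.63
ee_pos: [0.5649, 0.033, 0.0417]
tcp_rot: [178.3, 0.3, -172.9]
wrist_force: [-0.3, -0.9, -0.4]
opening: -0.0003
grasp_force: 0.0
time: 14.8
ee_pos: [0.565, 0.033, 0.0413]
tcp_rot: [178.3, 0.3, -172.9]
wrist_force: [-1.1, 0.0, 0.3]
opening: 0.0001
grasp_force: 0.0
```

```bash
python3 -m pendant '0 0 0.0005 0 0; 0 0 0.0005 0 0';python3 -m pendant '0 0 0.0005 0 0; 0 0 0.0005 0 0'; python3 -m pendant '0 0 0.0005 0 0; 0 0 0.0005 0 0'
```

```text
time: 14.97
ee_pos: [0.565, 0.0331, 0.0408]
tcp_rot: [178.3, 0.3, -172.9]
wrist_force: [-0.1, 0.3, 0.9]
opening: -0.0001
grasp_force: 0.0
time: 15.13
ee_pos: [0.565, 0.0331, 0.0403]
tcp_rot: [178.3, 0.3, -172.9]
wrist_force: [-1.1, -0.4, -0.2]
opening: -0.0003
grasp_force: 0.0
time: 15.3
ee_pos: [0.5651, 0.0331, 0.0399]
tcp_rot: [178.3, 0.3, -173.0]
wrist_force: [-0.4, 0.1, 1.3]
opening: 0.0001
grasp_force: 0.5
```

```bash
python3 -m pendant '0 0 0.0005 0 0; 0 0 0.0005 0 0';python3 -m pendant '0 0 0.0005 0 0; 0 0 0.0005 0 0'; python3 -m pendant '0 0 0.0005 0 0; 0 0 0.0005 0 0'
```

```text
time: 15.47
ee_pos: [0.5652, 0.0331, 0.0397]
tcp_rot: [178.3, 0.3, -173.0]
wrist_force: [-0.5, -0.4, 3.5]
opening: 0.0004
grasp_force: 1.7
time: 15.63
ee_pos: [0.5652, 0.0331, 0.0396]
tcp_rot: [178.3, 0.4, -172.9]
wrist_force: [-2.1, -1.2, 7.2]
opening: -0.0002
grasp_force: 3.4
time: 15.8
ee_pos: [0.5653, 0.0331, 0.0395]
tcp_rot: [178.3, 0.4, -173.0]
wrist_force: [-3.1, -1.1, 9.6]
opening: -0.0
grasp_force: 4.9
```

```bash
python3 -m pendant '0 0 0.0006 0 0; 0 0 0.0006 0 0';python3 -m pendant '-0.001 0 0 0 0; -0.002 0 0 0 0; -0.002 0 0 0 0'
```

```text
time: 15.97
ee_pos: [0.5654, 0.0331, 0.0394]
tcp_rot: [178.3, 0.4, -172.9]
wrist_force: [-4.6, -1.3, 13.6]
opening: 0.0001
grasp_force: 6.8
time: 16.22
ee_pos: [0.5659, 0.0332, 0.0392]
tcp_rot: [178.3, 0.2, -173.0]
wrist_force: [-12.7, -1.4, 18.0]
opening: 0.0003
grasp_force: 11.2
```

```bash
python3 -m pendant '0 0 -0.004 0 0; -0.005 0 -0.004 0 0; -0.005 0 -0.004 0 0';python3 -m pendant '0 0 0.001 0 0; 0 0 0.001 0 0';python3 -m pendant '0 0 0.0007 0 0; 0 0 0.0007 0 0';python3 -m pendant '0 0 0.0005 0 0; 0 0 0.0005 0 0'
```

```text
time: 16.47
ee_pos: [0.5729, 0.034, 0.0419]
tcp_rot: [178.3, 0.4, -172.9]
wrist_force: [0.8, -0.6, -0.3]
opening: 0.0001
grasp_force: 0.0
time: 16.63
ee_pos: [0.5726, 0.034, 0.041]
tcp_rot: [178.3, 0.4, -172.9]
wrist_force: [1.1, -1.3, 3.1]
opening: 0.0002
grasp_force: 1.6
time: 16.8
ee_pos: [0.5726, 0.034, 0.0408]
tcp_rot: [178.3, 0.4, -172.9]
wrist_force: [-1.7, 0.2, 7.2]
opening: 0.0001
grasp_force: 3.7
time: 16.97
ee_pos: [0.5726, 0.034, 0.0407]
tcp_rot: [178.3, 0.4, -172.9]
wrist_force: [-1.6, -0.2, 11.1]
opening: -0.0002
grasp_force: 5.3
```

```bash
python3 -m pendant '0 0 0.0006 0 0; 0 0 0.0006 0 0';python3 -m pendant '-0.002 0 0 0 0; -0.004 0 0 0 0; -0.004 0 0 0 0';python3 -m pendant '-0.002 0 0 0 0; -0.002 0 0 0 0'
```

```text
time: 17.13
ee_pos: [0.5726, 0.034, 0.0406]
tcp_rot: [178.3, 0.4, -173.0]
wrist_force: [-3.7, -0.3, 14.4]
opening: -0.0006
grasp_force: 7.3
time: 17.38
ee_pos: [0.5762, 0.0344, 0.0406]
tcp_rot: [178.3, 0.4, -173.0]
wrist_force: [-6.0, -1.7, 16.9]
opening: -0.0004
grasp_force: 8.5
time: 17.55
ee_pos: [0.5781, 0.0346, 0.0406]
tcp_rot: [178.3, 0.4, -173.0]
wrist_force: [-6.9, -1.6, 16.9]
opening: 0.0001
grasp_force: 8.6
```

```bash
python3 -m pendant '0 0 -0.004 0 0; 0.0085 0 -0.004 0 0; 0.0085 0 -0.004 0 0; 0.0085 0 -0.001 0 0; 0.0085 0 -0.0004 0 0';python3 -m pendant '-0.002 0 0 0 0; -0.004 0 0 0 0; -0.006 0 0 0 0; -0.0085 0 0 0 0; -0.0085 0 0 0 0'
```

```text
time: 17.97
ee_pos: [0.5691, 0.0335, 0.0404]
tcp_rot: [178.3, 0.3, -173.0]
wrist_force: [-8.2, -1.4, 18.7]
opening: -0.0001
grasp_force: 9.1
time: 18.38
ee_pos: [0.578, 0.0346, 0.0406]
tcp_rot: [178.3, 0.3, -173.0]
wrist_force: [-6.4, -0.1, 15.4]
opening: 0.0003
grasp_force: 7.9
```

```bash
python3 -m pendant '0 0 -0.004 0 0; 0.0075 0 -0.004 0 0; 0.0075 0 -0.004 0 0; 0.0075 0 -0.001 0 0; 0.0075 0 0 0 0';python3 -m pendant '-0.002 0 0 0 0; -0.004 0 0 0 0; -0.006 0 0 0 0; -0.0075 0 0 0 0; -0.0075 0 0 0 0';  python3 -m pendant '0 0 -0.004 0 0; 0.0075 0 -0.004 0 0; 0.0075 0 -0.004 0 0; 0.0075 0 -0.001 0 0; 0.0075 0 0 0 0';python3 -m pendant '-0.002 0 0 0 0; -0.004 0 0 0 0; -0.006 0 0 0 0; -0.0075 0 0 0 0; -0.0075 0 0 0 0'; python3 - <<'E'
from h import *
a=bot.camera("top");s=bot.camera("side");cv2.imwrite("pics/t7.png",a);cv2.imwrite("pics/s7.png",s)
E
```

```text
time: 18.8
ee_pos: [0.5703, 0.0337, 0.0405]
tcp_rot: [178.3, 0.3, -173.0]
wrist_force: [-8.5, -2.4, 21.4]
opening: -0.0001
grasp_force: 10.5
time: 19.22
ee_pos: [0.5779, 0.0346, 0.0407]
tcp_rot: [178.3, 0.3, -173.0]
wrist_force: [-6.1, -1.9, 16.0]
opening: 0.0001
grasp_force: 7.9
time: 19.63
ee_pos: [0.5703, 0.0337, 0.0405]
tcp_rot: [178.3, 0.4, -173.0]
wrist_force: [-8.5, -1.5, 20.9]
opening: -0.0001
grasp_force: 10.5
time: 20.05
ee_pos: [0.5779, 0.0346, 0.0406]
tcp_rot: [178.3, 0.3, -173.0]
wrist_force: [-5.9, -1.3, 16.2]
opening: 0.0002
grasp_force: 8.0
```

```bash
python3 -m pendant '0 0 -0.004 0 0; 0.0075 0 -0.004 0 0; 0.0075 0 -0.004 0 0; 0.0075 0 -0.001 0 0; 0.0075 0 0 0 0';python3 -m pendant '-0.002 0 0 0 0; -0.004 0 0 0 0; -0.006 0 0 0 0; -0.0075 0 0 0 0; -0.0075 0 0 0 0'
```

```text
time: 20.57
ee_pos: [0.5703, 0.0337, 0.0405]
tcp_rot: [178.3, 0.3, -173.0]
wrist_force: [-8.2, -1.1, 20.8]
opening: -0.0003
grasp_force: 10.5
time: 20.98
ee_pos: [0.577, 0.0346, 0.0406]
tcp_rot: [178.2, 0.2, -173.0]
wrist_force: [-11.7, -1.1, 18.8]
opening: -0.0001
grasp_force: 9.6
```

```bash
 python3 -m pendant '0 0 -0.004 0 0; 0.0075 0 -0.004 0 0; 0.0075 0 -0.004 0 0; 0.0075 0 -0.001 0 0; 0.0075 0 0 0 0';python3 -m pendant '-0.002 0 0 0 0; -0.004 0 0 0 0; -0.006 0 0 0 0; -0.0075 0 0 0 0; -0.0075 0 0 0 0'
```

```text
time: 21.4
ee_pos: [0.5703, 0.0337, 0.0405]
tcp_rot: [178.3, 0.4, -173.0]
wrist_force: [-9.3, -0.9, 21.1]
opening: -0.0004
grasp_force: 10.7
time: 21.82
ee_pos: [0.5762, 0.0344, 0.0405]
tcp_rot: [178.3, 0.1, -173.0]
wrist_force: [-16.7, -3.5, 22.6]
opening: -0.0001
grasp_force: 11.2
```

Tangential force has risen to the slip limit, so the jaw is likely snug. I'll back off and look.

```bash
python3 -m pendant '0.003 0 -0.004 0 0; 0.005 0 -0.03 0 0; 0.01 0.02 -0.06 0 0; 0.02 0.06 -0.06 0 0; 0.04 0.1 -0.06 0 0'; python3 -m pendant '0.03 0.04 0 0 0;0.05 0.08 0 0 0; 0.06 0.12 0 0 0; 0.06 0.12 0 0 0'; python3 - <<'E'
from h import *
a=bot.camera("top");s=bot.camera("side");cv2.imwrite("pics/t8.png",a);cv2.imwrite("pics/s8.png",s)
f=lambda im,r:cv2.resize(im[r[0]:r[1],r[2]:r[3]],(400,600),interpolation=2)
c=np.hstack([f(a,(170,280,280,353)),f(s,(215,275,325,365))]);cv2.imwrite("pics/c8.png",c)
b=blob(brass(a),(316,193));print("cap",ray("top",pts(b).mean(0),.014),b.sum())
print(hole("top",a,(308.4,268.1),5),hole("side",s,(299,272),5))
E
```

```text
time: 22.23
ee_pos: [0.5289, 0.1253, 0.1035]
tcp_rot: [178.2, 0.5, -173.1]
wrist_force: [0.6, 1.3, -1.1]
opening: 0.0001
grasp_force: 0.0
time: 22.57
ee_pos: [0.4508, 0.2399, 0.1053]
tcp_rot: [178.2, 0.3, -172.8]
wrist_force: [-0.3, 0.2, -1.0]
opening: -0.0
grasp_force: 0.0
cap [[0.60730395 0.0369047  0.014     ]] 91
(array([308.15789474, 268.84210526]), array([0.43134122, 0.04926827])) (array([298.69230769, 272.        ]), array([0.42997563, 0.04475749]))
```

View pics/c8.png

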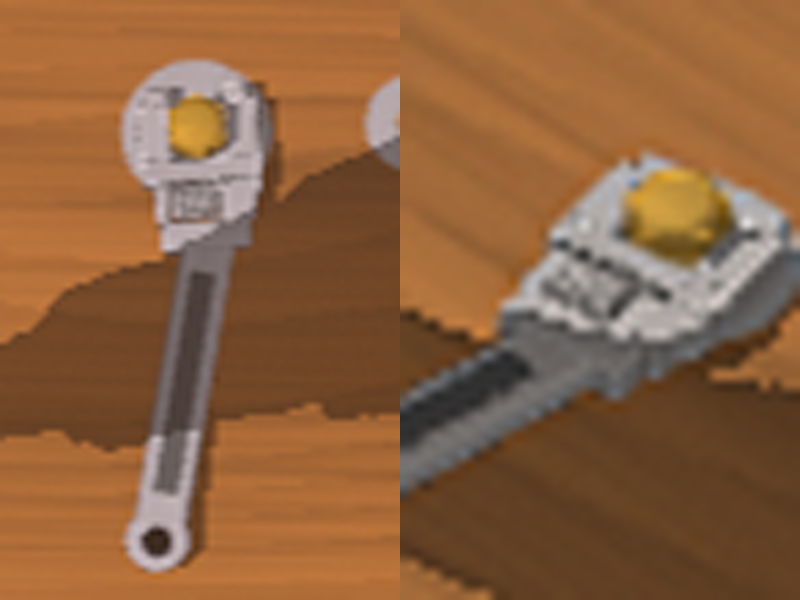

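Crops: the movable jaw now bears on the cap at left-crop (165,125) and the wrench has not shifted (hole still at top px (308,269)). With the worm stalling, it is snug. Next I'll push the handle clockwise from its −y side with closed fingers.

```bash
python3 -c "
from h import *
to(.515,-.012,.105,172.2)"
```

```text
t 22.67 pos [0.4522 0.2381 0.1051] rot [ 178.24    0.32 -172.73] | delta [-0.0306 -0.2559 -0.0075] turn 15.07 rows 6.2/2.1
```

```bash
python3 -m pendant '-0.0306 -0.2559 -0.0075 15 0; -0.0306 -0.2559 -0.0075 15 0; -0.0306 -0.2559 -0.0075 15 0; -0.0306 -0.2559 -0.0075 15 0; -0.0306 -0.2559 -0.0075 15 0'; python3 -c "
from h import *
to(.515,-.012,.105,172.2)"
```

```text
time: 23.08
ee_pos: [0.5034, 0.0308, 0.105]
tcp_rot: [178.2, -0.1, 172.0]
wrist_force: [-0.1, -0.1, 0.4]
opening: -0.0001
grasp_force: 0.0
t 23.08 pos [0.5034 0.0308 0.105 ] rot [ 1.7825e+02 -1.4000e-01  1.7201e+02] | delta [-0.0174 -0.0407 -0.0013] turn -0.19 rows 1.1/0.0
```

```bash
python3 -m pendant '-0.0174 -0.0407 0 0 0;-0.0174 -0.0407 0 0 0;-0.0174 -0.0407 0 0 0'; python3 -c "
from h import *
to(.515,-.012,.031,172.2)"
```

```text
time: 23.33
ee_pos: [0.515, -0.0122, 0.1033]
tcp_rot: [178.3, -0.2, 171.7]
wrist_force: [-0.0, 0.4, -0.6]
opening: 0.0001
grasp_force: 0.0
t 23.33 pos [ 0.515  -0.0122  0.1033] rot [178.25  -0.2  171.74] | delta [-0.0003 -0.002   0.0723] turn -0.46 rows 0.0/0.1
```

```bash
python3 -m pendant '0 -0.002 0.03 0 0;0 -0.002 0.06 0 0;0 -0.002 0.072 0 0;0 -0.002 0.072 0 0'; python3 - <<'E'
from h import *
a=bot.camera("top");print(hole("top",a,(308.4,268.1),5)[0])
O=np.array([.607,.0365])
for th in range(0,56,5):
    al=np.radians(198.1-th); p=O+.0942*np.array([np.cos(al),np.sin(al)]); print(th,np.round(p,4),172.2-th)
to(.5175,.0072,.031,172.2)
E
```

```text
time: 23.67
ee_pos: [0.5124, -0.0079, 0.0289]
tcp_rot: [178.3, -0.5, 172.1]
wrist_force: [-0.8, -0.2, -0.7]
opening: -0.0001
grasp_force: 0.0
[306.5 268. ]
0 [0.5175 0.0072] 172.2
5 [0.5153 0.0151] 167.2
10 [0.5137 0.0232] 162.2
15 [0.5129 0.0314] 157.2
20 [0.5129 0.0396] 152.2
25 [0.5135 0.0478] 147.2
30 [0.5148 0.0559] 142.2
35 [0.5169 0.0639] 137.2
40 [0.5196 0.0716] 132.2
45 [0.523  0.0791] 127.19999999999999
50 [0.527  0.0863] 122.19999999999999
55 [0.5317 0.0931] 117.19999999999999
t 23.72 pos [ 0.5135 -0.008   0.0311] rot [178.24  -0.31 172.1 ] | delta [-0.0018  0.0155  0.0005] turn -0.10 rows 0.4/0.0
```

```bash
python3 -m pendant '-0.0018 0.005 0 0 0;-0.0018 0.010 0 0 0;-0.0018 0.010 0 0 0'; python3 -m pendant '0 0.0025 0 0 0;0 0.0025 0 0 0';python3 -m pendant '0 0.0025 0 0 0;0 0.0025 0 0 0'
```

```text
time: 23.97
ee_pos: [0.519, 0.0022, 0.0341]
tcp_rot: [178.2, -0.0, 172.1]
wrist_force: [-0.6, -0.4, -0.2]
opening: -0.0001
grasp_force: 0.0
time: 24.13
ee_pos: [0.5186, 0.0042, 0.0332]
tcp_rot: [178.2, -0.1, 172.1]
wrist_force: [-0.1, 0.1, -0.3]
opening: 0.0001
grasp_force: 0.0
time: 24.3
ee_pos: [0.5186, 0.0064, 0.0328]
tcp_rot: [178.2, -0.1, 172.1]
wrist_force: [-0.3, 0.3, -0.5]
opening: -0.0003
grasp_force: 0.0
```

```bash
python3 -m pendant '0 0 0.003 0 0;0 0.002 0.003 0 0;0 0.002 0.003 0 0'; python3 -m pendant '0 0.002 0 0 0;0 0.002 0 0 0';python3 -m pendant '0 0.002 0 0 0;0 0.002 0 0 0';python3 -m pendant '0 0.002 0 0 0;0 0.002 0 0 0'
```

```text
time: 24.55
ee_pos: [0.5186, 0.0083, 0.0293]
tcp_rot: [178.2, -0.2, 172.1]
wrist_force: [-0.2, -0.5, -0.3]
opening: -0.0004
grasp_force: 0.0
time: 24.72
ee_pos: [0.5191, 0.0104, 0.0296]
tcp_rot: [178.2, -0.2, 172.1]
wrist_force: [0.5, -0.3, -0.5]
opening: 0.0
grasp_force: 0.0
time: 24.88
ee_pos: [0.5194, 0.0124, 0.0298]
tcp_rot: [178.2, -0.1, 172.1]
wrist_force: [-0.0, 0.8, 0.4]
opening: 0.0
grasp_force: 0.0
time: 25.05
ee_pos: [0.5196, 0.0144, 0.0298]
tcp_rot: [178.2, -0.1, 172.1]
wrist_force: [1.0, 0.4, -1.0]
opening: -0.0001
grasp_force: 0.0
```

```bash
python3 -m pendant '0 0.002 0 0 0;0 0.002 0 0 0';python3 -m pendant '0 0.002 0 0 0;0 0.002 0 0 0';python3 -m pendant '0 0.002 0 0 0;0 0.002 0 0 0'
```

```text
time: 25.22
ee_pos: [0.5198, 0.0162, 0.0298]
tcp_rot: [178.2, -0.2, 172.1]
wrist_force: [0.3, -1.2, 1.0]
opening: -0.0004
grasp_force: 0.3
time: 25.38
ee_pos: [0.5198, 0.0177, 0.0298]
tcp_rot: [178.3, -0.2, 172.0]
wrist_force: [-2.9, -3.9, 0.4]
opening: -0.0004
grasp_force: 2.1
time: 25.55
ee_pos: [0.5196, 0.0195, 0.0298]
tcp_rot: [178.3, -0.2, 172.0]
wrist_force: [-3.6, -6.1, 2.2]
opening: 0.0001
grasp_force: 3.0
```

```bash
python3 - <<'E'
from h import *
s=bot.camera("side");cv2.imwrite("pics/s9.png",s);a=bot.camera("top");cv2.imwrite("pics/t9.png",a)
print(hole("side",s,(298,271),5), hole("top",a,(307,268.5),5))
o=bot.get_obs();print(o["wrist_force"],o["torque"],o["ee_pos"])
E
```

```text
(array([296.66666667, 270.26666667]), array([0.4305296 , 0.05219036])) (array([nan, nan]), array([nan, nan]))
[-4.43408827 -5.06598193  2.44456451] [-1.06364098  0.83047338  0.01373147] [0.51965715 0.01948398 0.02977036]h.py:32: RuntimeWarning: Mean of empty slice.
  p=pts(m); return p.mean(0),ray(n,p.mean(0),z)[0,:2]
  ret = um.true_divide(
```

```bash
python3 -m pendant '0.0016 0.0052 0 3.5 0;0.0029 0.0105 0 7 0;0.0037 0.0150 0 10 0;0.0037 0.0150 0 10 0'; python3 -m pendant '0.0016 0.0052 0 3.5 0;0.0029 0.0105 0 7 0;0.0037 0.0150 0 10 0;0.0037 0.0150 0 10 0';  python3 - <<'E'
from h import *
s=bot.camera("side");cv2.imwrite("pics/s10.png",s)
h=np.array([.431,.052])-[.607,.0365];a0=np.arctan2(h[1],h[0])-np.radians(18)
u=proj("side",[[*(np.array([.607,.0365])+.1765*np.array([np.cos(a0),np.sin(a0)])),.0105]])[0]
c,w=hole("side",s,u,6);d=w-[.607,.0365];d0=np.array([.42998,.04476])-[.607,.0365]
print(u,c,w,"turned",np.arctan2(d0[1],d0[0])-np.arctan2(d[1],d[0]),np.hypot(*d),np.hypot(*d0))
O=[.607,.0365];to(*O,.03,150)
E
```

```text
time: 25.98
ee_pos: [0.5183, 0.0358, 0.0301]
tcp_rot: [178.3, -0.5, 161.9]
wrist_force: [-1.0, -1.6, -0.8]
opening: -0.0
grasp_force: 0.9
time: 26.32
ee_pos: [0.5197, 0.0512, 0.0307]
tcp_rot: [178.4, -0.8, 152.1]
wrist_force: [-0.6, -1.2, -1.0]
opening: -0.0001
grasp_force: 0.5
[285.62532177 256.03119777] [285.81818182 256.63636364] [0.44349537 0.10370517] turned 0.3433503845984198 0.17677754261883458 0.17721260677502604
t 26.37 pos [0.5198 0.051  0.0308] rot [178.38  -0.76 152.23] | delta [-0.0839  0.0278  0.0004] turn 2.23 rows 2.1/0.3
```

```bash
python3 -m pendant '0.0011 0.0037 0 2.5 0;0.0021 0.0074 0 5 0;0.0021 0.0074 0 5 0;0.0021 0.0074 0 5 0'; python3 -m pendant '0.0011 0.0037 0 2.5 0;0.0011 0.0037 0 2.5 0;0.0011 0.0037 0 2.5 0;0.0011 0.0037 0 2.5 0'; cat >> h.py <<'E'
def ang(tag,guess):
    O=np.array([.607,.0365]);s=bot.camera("side");cv2.imwrite(f"pics/{tag}.png",s)
    a=np.radians(177.33-np.degrees(guess)); u=proj("side",[[*(O+.177*np.array([np.cos(a),np.sin(a)])),.0105]])[0]
    c,w=hole("side",s,u,6);d=w-O;print(c,"turned %.3f r %.4f"%(np.radians(177.33)-np.arctan2(d[1],d[0]),np.hypot(*d)))
    o=bot.get_obs();F=o["wrist_force"];r=o["ee_pos"][:2]-O
    n=np.array([r[1],-r[0]])/np.hypot(*r);print("t",o["time"],"push",-F[:2]@n,"N at",np.hypot(*r),F)
    to(*O,.03,o["tcp_rot"][2])
E
python3 -c "
from h import *
ang('s11',.47)"
```

```text
time: 26.7
ee_pos: [0.5215, 0.0582, 0.0311]
tcp_rot: [178.4, -0.9, 147.3]
wrist_force: [-1.5, -0.4, -1.0]
opening: 0.0004
grasp_force: 0.7
time: 27.03
ee_pos: [0.5225, 0.0619, 0.0312]
tcp_rot: [178.5, -1.0, 144.7]
wrist_force: [-1.0, -1.5, -2.2]
opening: 0.0
grasp_force: 1.1
[284.11764706 250.35294118] turned 0.470 r 0.1744
t 27.0833 push 2.7304144638363836 N at 0.08819325420397939 [-1.77263692 -2.31796711 -1.2285165 ]
t 27.08 pos [0.5225 0.0619 0.0312] rot [178.49  -0.95 144.67] | delta [-0.0836  0.0281  0.0006] turn -0.00 rows 2.1/0.0
```

```bash
python3 -m pendant '0.0007 0.0022 0 1.5 0;0.0007 0.0022 0 1.5 0;0.0007 0.0022 0 1.5 0'; python3 -m pendant '0.0007 0.0022 0 1.5 0;0.0007 0.0022 0 1.5 0;0.0007 0.0022 0 1.5 0';python3 -c "
from h import *
ang('s12',.52)"
```

```text
time: 27.33
ee_pos: [0.5232, 0.0641, 0.0313]
tcp_rot: [178.5, -1.0, 143.1]
wrist_force: [-1.3, -4.3, -1.8]
opening: 0.0002
grasp_force: 1.7
time: 27.58
ee_pos: [0.524, 0.0663, 0.0313]
tcp_rot: [178.6, -1.0, 141.7]
wrist_force: [-1.3, -3.8, -1.6]
opening: 0.0
grasp_force: 1.9
[283.         246.61538462] turned 0.548 r 0.1747
t 27.6333 push 3.9115401735737594 N at 0.0881663346905737 [-1.72012262 -3.53848518 -1.49267762]
t 27.63 pos [0.524  0.0663 0.0314] rot [178.56  -1.02 141.64] | delta [-0.0836  0.0281  0.0006] turn -0.00 rows 2.1/0.0
```

```bash
python3 -m pendant '0.0005 0.0015 0 1 0;0.0005 0.0015 0 1 0;0.0005 0.0015 0 1 0'; python3 -m pendant '0.0005 0.0015 0 1 0;0.0005 0.0015 0 1 0;0.0005 0.0015 0 1 0';python3 -c "
from h import *
ang('s13',.58)"
```

```text
time: 27.88
ee_pos: [0.5246, 0.0678, 0.0314]
tcp_rot: [178.6, -1.1, 140.6]
wrist_force: [-2.5, -4.1, -3.2]
opening: -0.0001
grasp_force: 2.1
time: 28.13
ee_pos: [0.5251, 0.0694, 0.0314]
tcp_rot: [178.6, -1.1, 139.6]
wrist_force: [-1.0, -4.2, -2.6]
opening: -0.0002
grasp_force: 2.1
[282.23076923 244.46153846] turned 0.594 r 0.1756
t 28.1833 push 4.267916591756919 N at 0.08822220210006153 [-1.87576237 -3.84605017 -2.18813235]
t 28.18 pos [0.5251 0.0693 0.0314] rot [178.59  -1.08 139.62] | delta [-0.0837  0.028   0.0005] turn -0.00 rows 2.1/0.0
```

```bash
python3 -m pendant '0.0005 0.0015 0 1 0;0.0005 0.0015 0 1 0;0.0005 0.0015 0 1 0'; python3 -m pendant '0.0005 0.0015 0 1 0;0.0005 0.0015 0 1 0;0.0005 0.0015 0 1 0';python3 -c "
from h import *
ang('s14',.62)"
```

```text
time: 28.43
ee_pos: [0.5257, 0.0708, 0.0315]
tcp_rot: [178.6, -1.1, 138.6]
wrist_force: [-2.0, -4.7, -2.2]
opening: 0.0004
grasp_force: 2.2
time: 28.68
ee_pos: [0.5263, 0.0723, 0.0315]
tcp_rot: [178.6, -1.1, 137.6]
wrist_force: [-1.1, -4.7, -3.6]
opening: -0.0002
grasp_force: 2.3
[282.21428571 243.07142857] turned 0.622 r 0.1752
t 28.7333 push 4.482337591350782 N at 0.08827070737031642 [-1.93084873 -4.04709181 -3.21149374]
t 28.73 pos [0.5263 0.0723 0.0315] rot [178.64  -1.13 137.61] | delta [-0.0837  0.028   0.0005] turn -0.00 rows 2.1/0.0
```

```bash
python3 -m pendant '0.0005 0.0015 0 1 0;0.0005 0.0015 0 1 0;0.0005 0.0015 0 1 0'; python3 -m pendant '0.0005 0.0015 0 1 0;0.0005 0.0015 0 1 0;0.0005 0.0015 0 1 0';python3 -c "
from h import *
ang('s15',.65)"
```

```text
time: 28.98
ee_pos: [0.5269, 0.0736, 0.0315]
tcp_rot: [178.7, -1.2, 136.6]
wrist_force: [-1.2, -4.7, -2.9]
opening: 0.0
grasp_force: 2.4
time: 29.23
ee_pos: [0.5276, 0.075, 0.0316]
tcp_rot: [178.7, -1.2, 135.6]
wrist_force: [-3.4, -4.9, -2.9]
opening: 0.0
grasp_force: 2.6
[282.36363636 240.90909091] turned 0.667 r 0.1745
t 29.2833 push 6.371410806159557 N at 0.08827827249843279 [-1.94334761 -6.13849453 -2.88133525]
t 29.28 pos [0.5276 0.075  0.0316] rot [178.69  -1.17 135.59] | delta [-0.0837  0.0281  0.0005] turn -0.00 rows 2.1/0.0
```

```bash
cat >> h.py <<'E'
def favg(n=6):
    L=[]
    for _ in range(n):
        bot.camera("side"); o=bot.get_obs(); L.append(np.r_[o["wrist_force"],o["grasp_force"]])
    r=o["ee_pos"][:2]-[.607,.0365];t=np.array([r[1],-r[0]])/np.hypot(*r);m=np.mean(L,0)
    print("F",m.round(2),"+-",np.std(L,0).round(2),"push",-m[:2]@t,"arm",np.hypot(*r),"moment Nm",-(m[:2]@t)*np.hypot(*r),o["time"])
E
python3 -c "
from h import *
favg()"; python3 -m pendant '0 -0.004 0 0 0;0 -0.004 0 0 0;0 -0.004 0 0 0'; python3 -c "
from h import *
favg();ang('s16',.66)"
```

```text
F [-1.67 -5.51 -2.77  2.53] +- [0.41 0.22 0.44 0.  ] push 5.683286939289082 arm 0.08824326572631705 moment Nm 0.5015117995825936 29.5833
time: 29.83
ee_pos: [0.5254, 0.0727, 0.0322]
tcp_rot: [178.6, -1.2, 135.6]
wrist_force: [0.0, -0.5, 0.7]
opening: -0.0001
grasp_force: 0.0
F [-0.13  0.19 -0.03  0.  ] +- [0.41 0.64 0.27 0.  ] push -0.12429838643692641 arm 0.08948786989641803 moment Nm -0.011123197833802362 30.1333
[282. 241.] turned 0.665 r 0.1754
t 30.1833 push 0.4308394508801273 N at 0.08954684309151205 [-0.48756179 -0.25660012  0.42891937]
t 30.18 pos [0.525  0.0725 0.0317] rot [178.65  -1.17 135.58] | delta [-0.0838  0.0317  0.0007] turn -0.00 rows 2.1/0.0
```

```bash
python3 -m pendant '0 0.002 0 0 0;0 0.004 0 0 0;0.0005 0.0055 0 1 0;0.0005 0.0055 0 1 0;0.0005 0.0055 0 1 0'; python3 -c "
from h import *
favg();ang('s17',.67)"; python3 -m pendant '0 -0.003 0 0 0;0 -0.008 0 0 0;0 -0.015 0 0 0;0 -0.02 -0.03 0 0;0 -0.02 -0.09 0 0';  python3 -m pendant '0.03 0 -0.03 0 0;0.07 0 -0.03 0 0;0.11 -0.03 -0.03 0 0;0.11 -0.07 -0.03 0 0;0.11 -0.11 -0.03 0 0'
```

```text
time: 30.6
ee_pos: [0.5277, 0.0756, 0.0316]
tcp_rot: [178.9, -1.2, 134.5]
wrist_force: [-5.0, -6.7, 4.0]
opening: -0.0
grasp_force: 4.3
F [-5.29 -7.1   3.97  4.23] +- [0.61 0.69 0.46 0.02] push 8.705422134147142 arm 0.08847856711293768 moment Nm 0.7702432765425911 30.9
[282.15384615 240.53846154] turned 0.675 r 0.1750
t 30.95 push 7.701210692150027 N at 0.08848804884906461 [-5.15340883 -6.04514226  3.90537292]
t 30.95 pos [0.5276 0.0756 0.0316] rot [178.86  -1.17 134.52] | delta [-0.0836  0.0291  0.0004] turn -0.00 rows 2.1/0.0
time: 31.37
ee_pos: [0.5109, 0.0596, 0.1]
tcp_rot: [179.0, -1.5, 134.6]
wrist_force: [1.3, -0.2, -0.3]
opening: -0.0002
grasp_force: 0.0
time: 31.78
ee_pos: [0.3578, 0.063, 0.1324]
tcp_rot: [178.7, -1.2, 134.8]
wrist_force: [-0.3, -1.9, 1.6]
opening: 0.0004
grasp_force: 0.0
```

Once I correct for ledge friction, the torque sequence fits 0.25 N m rising at 2 N m/rad from about 0.54 rad. That puts the squeeze at roughly 0.1. One last look.

```bash
python3 -m pendant '0 0 0 0 0;0 0 0 0 0;0 0 0 0 0'; python3 - <<'E'
from h import *
a=bot.camera("top");s=bot.camera("side")
f=lambda im,r:cv2.resize(im[r[0]:r[1],r[2]:r[3]],(400,500),interpolation=2)
cv2.imwrite("pics/c18.png",np.hstack([f(a,(170,270,265,345)),f(s,(200,275,310,370))]))
E
```

```text
time: 32.03
ee_pos: [0.3603, 0.0621, 0.1331]
tcp_rot: [178.6, -1.1, 134.5]
wrist_force: [1.1, 0.3, 0.1]
opening: 0.0
grasp_force: 0.0
```

View pics/c18.png

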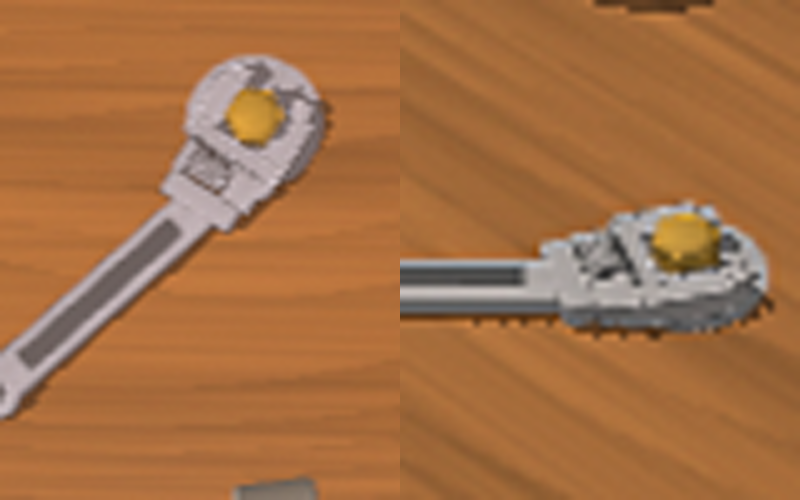

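The wrench lies flat and snug on the cap (left-crop (255,117)), turned about 39° clockwise, and the robot is clear of it.

```bash
python3 -c "
from workcell import bot
print(bot.job_done())"
```

```text
the job is handed in; nothing more can be done
None
```

I handed the job in at about 32 s: the jaw is snug on the larger cap, which I turned about 0.67 rad clockwise to an estimated washer squeeze of 0.1 rad (from push forces, not read directly), and the wrench is left flat on it and let go.

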